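# Slide the carrier board home in the test dock and latch it

### The job

Push the circuit carrier board along the rails of the test dock, away from the robot, until you feel it drop into its locating notches and it sits down level, with its plate flush with the dock's side fences. Then swing the dock's latch arm right across behind the board's front panel and take your hand away. Nothing needs gripping: push with the fingertips, do not lift or tip the board, and leave the other things on the bench where they are.

Things in the scene. Friction and masses are not known exactly. Their poses are not given: they have to be found in the camera images.
- dock: Fixed aluminium test dock, open above: base plate 345 x 176 x 10 mm with two parallel rails and an end plate 46 mm high at its far end. Origin: on the bench under the middle of the board's home place; x runs along the rails away from the robot (the push direction), y left, z up. Stands mid-bench, turned up to 0.3 rad. A spring-pin block (30 mm high) lies between the rails at x = -30 to +30 mm.
- rail_end (a point): Middle of the dock's near end, level with the rail tops (30 mm above the bench), 210 mm before the dock's origin. The rails are 20 mm wide, 61.5 to 81.5 mm either side of the middle; outside them side fences 5 mm thick, tops 36 mm above the bench. The near part between the rails is clear down to the base plate.
- home (a point): Where the board's origin lies when it is home: 24 mm above the bench over the dock's origin (axes as the dock). Each rail has two square-ended notches 6 mm deep, a short one (18 mm) for the near foot and a long one (44 mm) for the far foot; the feet have 4 mm play along the rail in them (2 mm either way), and the notches' far ends stop the board once it is down.
- carrier: Loose carrier board, 0.35 to 0.6 kg, on four feet 8 mm high, far pair 40 mm long (they bridge the short notches), near pair 14 mm. Origin: under its middle at the level of the feet; axes as the dock's. Starts on the rails (origin 30 mm above the bench) 60 to 115 mm short of home, with 1.5 mm side play. Sliding takes about 3 to 10 N. Push slowly (some 30 mm/s): fast, it may shoot past the notches.
- plate_top (a point): Middle of the top of the board's aluminium plate (140 mm along the rails, 160 wide, 4 thick; underside 8 mm above the feet), which carries a circuit board and metal cans up to 30 mm above the feet. 42 mm above the bench while the board slides, 36 mm when it has dropped home by its own weight: then flush with the fence tops.
- push_face (a point): Where to push: middle of the near (robot-side) face of the board's upright front panel, 74 mm before the board's origin and 25 mm above the feet. The panel is 130 mm wide, 34 mm tall, 4 mm thick: its face reaches 65 mm to either side and 17 mm above and below this point.
- latch (a joint): Angle of the steel swing latch at the dock's right side, upright pivot. 0: the arm points straight back along the rails (dock -x, to the robot); grows as the arm swings inwards, clockwise from above; 1.57: right across behind the front panel of a board that is home. Stops at -0.6 and 1.60. Starts open, -0.4 to 0.25; stays where it is left; takes about 1 N at the pin.
- latch_pivot (a point): Pivot axis of the latch, fixed on the dock (dock x = -83 mm, y = -100 mm), 43 mm above the bench, on a bracket 34 x 24 mm, 36 mm high, outside the right fence. The arm is 55 mm long from here, 10 mm wide, 6 mm thick, its underside 40 mm above the bench.
- latch_pin (a point): Middle of the latch's upright finger pin: 10 mm diameter, standing on the arm 45 mm from the pivot, from 46 to 78 mm above the bench; this point is 62 mm above the bench.
- adapter_a: upright coaxial adapter, steel, 21 mm diameter, 42 mm tall; origin under its middle; stands left of the dock
- adapter_b: upright coaxial adapter, brass, 21 mm diameter, 42 mm tall; origin under its middle; stands right of the dock
- amplifier: small aluminium amplifier box, 58 x 38 x 22 mm, with a connector at each end (84 mm long over them); origin under its middle; left of the dock
- dust_cap: black connector dust cap, 24 mm diameter, 18 mm tall; origin under its middle; before the near left end of the dock
- wrench: steel open-ended spanner, 150 mm long, lying right of the dock
- multimeter: hand-held multimeter lying on its back, 185 x 85 x 47 mm; origin under its middle; right side of the bench
- mug: white mug, 80 mm across, 92 mm tall; origin under its middle; left side of the bench
Not all that is in view belongs to the job. What is meant by the carrier is not blue or pink, and is the larger of those in its own colour.

How it is judged:
By the outcome, as a careful person would: the job done as asked, in the order asked, and still so for the second after the job is handed in, with the robot touching nothing.
It also fails if it takes over 54 s, if anything falls off the work surface, if the arm or the gripper's body presses on something with over 40 N, if the wrist force passes 120 N, or if a joint passes its speed limit or range.

### The arm

A 6-joint arm with a two-finger parallel gripper is mounted at the origin on the work surface. World frame = base frame: x ahead of the robot, y to its left, z up, the work surface at z = 0. Lengths are in m, angles in rad, forces in N, time in s.
With the tool pointing down it reaches from about 0.425 to 0.95 m from the base axis. Payload 3.5 kg.
Tool frame: the origin (TCP) lies midway between the tips of the shut fingers; the grasp point (between the pads) lies ctrl.grasp_offset behind it (ctrl.grasp_offset is the distance from the TCP to the grasp point, in m); x points along the fingers, y is the direction in which the jaws open and shut, and the axes are right-handed (so a half turn about x gives the same grasp; the last joint's range is limited). The gripper opens to 85 mm and grips with 20 to 120 N. Pads are 22 mm wide; open, the fingers measure 114 mm over their backs; the gripper's body (76 mm by 85 mm) begins 54 mm behind the grasp point. The pads swing forward as they close: fully open they stand 13 mm farther back than shut.
Start: joints at [1.023, 0.286, 1.577, -0, 1.279, -0.15], TCP at [0.261, 0.622, 0.231] pointing down, gripper open.
Joint ranges: [-2.77, 2.77], [-0.9, 2.22], [0.21, 2.48], [-1.53, 4.67], [0.24, 2.81], [-2.84, 2.84]. Speed limits (rad/s): [2.79, 2.79, 3.14, 3.14, 3.14, 3.14].

### API

Orientations are given as a unit quaternion [x, y, z, w].
In Python, from plant import readout, read_camera, sign_off, ctrl gives the robot as it stands.
- The arm moves only by the tool drive_tool, never from a script. Its argument "steps" is a list of rows, each a list of 5 numbers: the shift along the tool's x, y, z in cm, then the turn about the tool's x in degrees, then the opening, from 0 (shut) to 1 (fully open). A call has 1 to 10 rows; each row shifts and turns the commanded pose from where the row before left it, along the tool's axes as they then stand; what a row does not reach is not made up. A row lasts 1/10 s, in which the tool goes at most 50 mm and 8.59 degrees, less where a joint would pass 70% of its speed; a pose out of reach is approached as far as the arm can. A call is refused whole if a number of a shift passes 5 or a number of a turn 8.59, either way. A call with a gripper value outside its range is refused whole. The fingers move at their own pace and stop on an object; "force" is the grip in N (left out, the last holds). Time passes only in rows, so rows that do not move let the fingers close. It gives the time, the measured TCP pose, the force and the opening at its end, in the units of the state.
- readout.get_state(): the state, without advancing time (a new reading comes with each control period).
- read_camera(name): name is "side" or "top" or "wrist"; returns a dict with "frame" (420x560x3 uint8, red, green, blue), "vertical_fov" (degrees; the focal length in pixels is half the picture's height over the tangent of half this angle, whatever the lens; pixels are square), "cx", "cy" (the principal point, pixels), "eye" and "orientation" of the camera in the world. Camera axes: x right, y up, looking along -z (the intrinsics and any distortion apply to the point x, -y, -z); pixel columns grow to the right and rows downward; lengths in m; the calibration is good to about 2 mm. A picture is of the moment at which its call begins. There is no depth.
- sign_off(): hands the job in, once; it reports no verdict.
The state is a dict: "time": time; "qpos": joint angles; "dq": joint speeds; "joint_efforts": joint torques, N m; "eef_pos": TCP position; "tcp_rot": TCP orientation; "contact_force": force on the tool from outside, world axes, zero at the start; "wrist_torque": the same for the moment, N m; "opening": opening from 0.0 (shut) to 1.0 (fully open).
Only numpy, scipy, OpenCV 4.12 (cv2) and the standard library are available. Lean on these libraries where they do the work, as an engineer would, in place of code of your own. Each camera call takes 0.05 s, during which the arm holds its last target. There are 200 camera calls.

## Working session

There is one attempt and no reset: what is moved stays moved. The work goes in short steps, Python scripts to look and compute and a tool call to move; the robot and the scene stay as the last step left them, time stands still between calls to the robot, and variables do not carry over. Pictures are saved under pics/ and viewed, about 8 in all and at most 12, crops included, and the job is handed in when it is done.

Besides the shell and the picture viewer there is one more tool, called after "Emit:" as name(argument=value, ...), one argument or row to a line, values as JSON. drive_tool: Moves the arm, as the interface text tells. Its arguments: {"type":"object","properties":{"steps":{"type":"array","items":{"type":"array","items":{"type":"number"}}},"force":{"type":"number"}},"required":["steps"]}

```bash
mkdir -p pics; ls; cat > h.py <<'E'
import numpy as np, cv2
from scipy.spatial.transform import Rotation as R
from plant import readout, read_camera, sign_off, ctrl
def snap(n,f):
    c=read_camera(n); cv2.imwrite('pics/'+f,cv2.cvtColor(c['frame'],cv2.COLOR_RGB2BGR))
    np.savez('pics/'+f+'.npz',**{k:np.array(v) for k,v in c.items()}); return c
def load(f): return dict(np.load('pics/'+f+'.npz',allow_pickle=True))
def F(c): return 210/np.tan(np.radians(float(c['vertical_fov']))/2)
def rot(c):
    o=np.array(c['orientation']); return R.from_quat(o).as_matrix() if o.size==4 else o.reshape(3,3)
def cast(c,px,z):
    f=F(c); M=rot(c); e=np.array(c['eye'])
    out=[]
    for u,v in np.atleast_2d(px):
        d=M@np.array([(u-c['cx'])/f,-(v-c['cy'])/f,-1]); out.append(e+d*(z-e[2])/d[2])
    return np.array(out)
def proj(c,P):
    p=(np.atleast_2d(P)-np.array(c['eye']))@rot(c); f=F(c)
    return np.c_[c['cx']-f*p[:,0]/p[:,2], c['cy']+f*p[:,1]/p[:,2]]
E
python3 - <<'E'
from h import *
for n in ('top','side','wrist'):
    c=snap(n,n+'0.png'); print(n,{k:v for k,v in c.items() if k!='frame'})
print(readout.get_state(), ctrl.grasp_offset)
E
```

```text
pics
top {'vertical_fov': 43.036729787778995, 'cx': 282.78654386009794, 'cy': 212.72266641255231, 'eye': array([ 0.38802215, -0.01407125,  1.74752885]), 'orientation': array([-0.02648839,  0.02932857,  0.71065264, -0.70243222])}
side {'vertical_fov': 53.79926501384504, 'cx': 284.16380911630034, 'cy': 205.6083918371763, 'eye': array([-0.33031116, -0.87929094,  1.06480644]), 'orientation': array([ 0.40099187, -0.16360526, -0.34490856,  0.83275262])}
wrist {'vertical_fov': 70.26579889315958, 'cx': 280.4925761198132, 'cy': 211.04772193775645, 'eye': array([0.19564058, 0.64936704, 0.3746023 ]), 'orientation': array([-0.120263  , -0.07869075,  0.54814753,  0.82394106])}
{'time': 0.15, 'qpos': array([ 1.02298907e+00,  2.87027604e-01,  1.57786902e+00, -7.49838550e-06,
        1.27862733e+00, -1.50016176e-01]), 'dq': array([-0.00203492, -0.00181886, -0.00541371,  0.00013848, -0.00049716,
       -0.00184302]), 'joint_efforts': array([ 1.55336420e-03, -4.06603932e+01, -2.93141466e+01, -1.11468405e-04,
        3.95644907e-03,  6.09633304e-06]), 'eef_pos': array([0.26118868, 0.6218442 , 0.23020599]), 'tcp_rot': array([ 0.13907158,  0.69339734, -0.14035667,  0.69293523]), 'contact_force': array([-0.22492286, -0.44739513, -0.36296033]), 'wrist_torque': array([ 0.0083498 ,  0.03178018, -0.00655539]), 'opening': 0.995513738318971} 0.0187
```

View pics/top0.png

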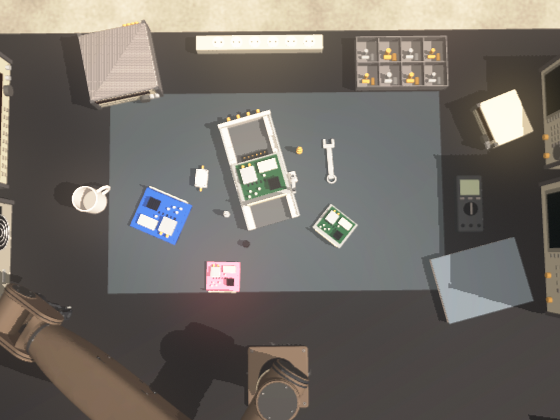

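View pics/side0.png

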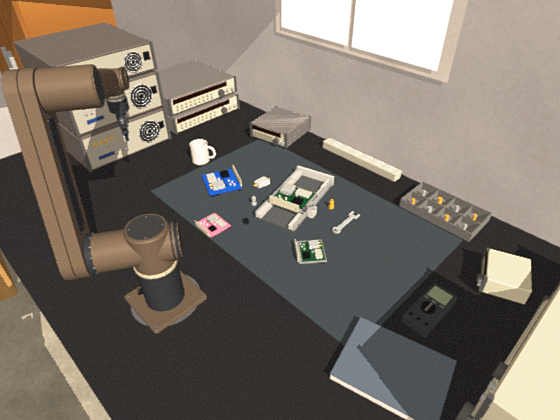

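Seen in the top view: dock at about (258,170), with the large green carrier on it at (262,177). The other boards are a small green one at (335,226), blue at (161,215) and pink at (223,277). The carrier is the green board in the dock, being the larger of the two greens. I'll check it in a close crop.

```bash
python3 - <<'E'
from h import *
im=cv2.imread('pics/top0.png')[95:245,200:350]
cv2.imwrite('pics/crop1.png',cv2.resize(im,(600,600),interpolation=cv2.INTER_CUBIC))
E
```

```text
(no output)
```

View pics/crop1.png

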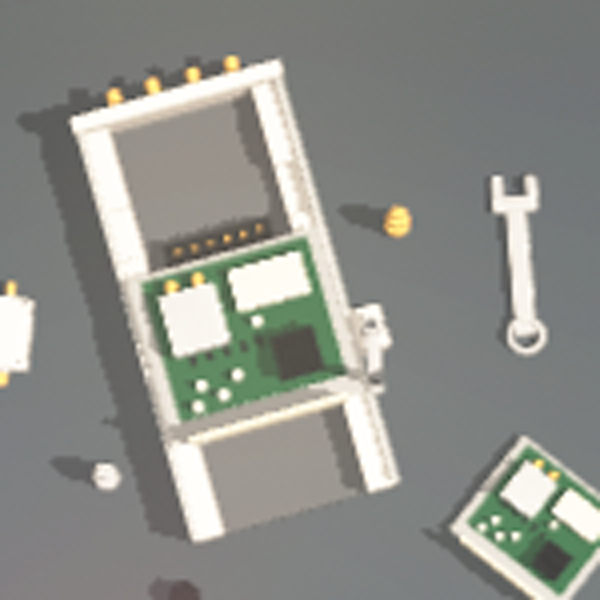

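The crop shows the green carrier on the rails, with its front panel at crop (185,432)-(345,390). The latch bracket is at about (372,325), with the arm pointing towards the robot at (372,380). Next I'll compute the dock frame.

```bash
python3 - <<'E'
from h import *
c=load('top0.png')
def w(p,z): return cast(c,np.array(p)/4+[200,95],z)
n=w([(195,541),(398,484)],.036); f=w([(73,128),(283,70)],.036); ft=w([(72,120),(280,62)],.046)
print('near',n,'\nfar',ft, 'widths',np.linalg.norm(n[0]-n[1]),np.linalg.norm(ft[0]-ft[1]))
a=ft.mean(0)-n.mean(0); L=np.hypot(*a[:2]); th=np.arctan2(a[1],a[0]); print('len',L,'th',th, 'th cross',np.arctan2(*( (n[0]-n[1])[:2]*[-1,1])) , np.arctan2(*((ft[0]-ft[1])[:2]*[-1,1])))
u=np.array([np.cos(th),np.sin(th)]); v=np.array([-u[1],u[0]])
O=n.mean(0)[:2]+.21*u; print('O',O, O-0, ft.mean(0)[:2]-.135*u)
def d(p): p=np.atleast_2d(p)[:,:2]-O; return np.c_[p@u,p@v]
print('panel top edge',d(w([(185,440),(350,396)],.072)), 'plate far corners',d(w([(130,280),(305,235)],.042)))
print('latch pivot',d(w([(372,322)],.046)),'arm end',d(w([(372,388)],.046)))
E
```

```text
near [[ 0.46814559  0.08831661  0.036     ]
 [ 0.51218852 -0.07547749  0.036     ]] 
far [[0.81060727 0.18518949 0.046     ]
 [0.85671913 0.01596921 0.046     ]] widths 0.16961217325357383 0.17539044331892362
len 0.3561680323425316 th 0.26754960033110475 th cross 0.26267883970251926 0.266036831704754
O [0.69269559 0.06193705] [0.69269559 0.06193705] [0.70346628 0.06488954]
panel top edge [[-0.13279291  0.06914927]
 [-0.13507649 -0.06577035]] plate far corners [[ 0.00776746  0.0778535 ]
 [ 0.00425413 -0.06829111]]
latch pivot [[-0.07954363 -0.10051934]] arm end [[-0.13095352 -0.08568956]]
```

```bash
cat >> h.py <<'E'
O=np.array([.698,.0634]); th=.266
u=np.array([np.cos(th),np.sin(th)]); v=np.array([-u[1],u[0]])
def dk(p): p=np.atleast_2d(p)[:,:2]-O; return np.c_[p@u,p@v]
def W(x,y,z): return np.r_[O+x*u+y*v,z]
def tool():
    s=readout.get_state(); M=R.from_quat(s['tcp_rot']).as_matrix(); return s,M
def go(x,y,z):
    s,M=tool(); print('need tool cm',100*M.T@(W(x,y,z)-s['eef_pos']),'yaw tool y in dock deg',np.degrees(np.arctan2(M[1,1],M[0,1])-th),'axes\n',M.round(3),'dock',dk(s['eef_pos'])*1000,s['eef_pos'],s['contact_force'],s['time'])
E
python3 - <<'E'
from h import *
go(-.17,0,.23)
E
```

```text
need tool cm [  0.0929905 -45.0365298  48.5132941] yaw tool y in dock deg 51.967712349629444 axes
 [[-0.001  0.387  0.922]
 [-0.002  0.922 -0.387]
 [-1.    -0.002 -0.   ]] dock [[-274.64811989  653.63022063]] [0.26118868 0.6218442  0.23020599] [-0.22492286 -0.44739513 -0.36296033] 0.15
```

Emit:
drive_tool(
  steps=[
    [0,-2.25,2.43,0,0.3],
    [0,-2.25,2.43,0,0.3],
    [0,-2.25,2.43,0,0.3],
    [0,-2.25,2.43,0,0.3],
    [0,-2.25,2.43,0,0.3],
    [0,-2.25,2.43,0,0.3],
    [0,-2.25,2.43,0,0.3],
    [0,-2.25,2.43,0,0.3],
    [0,-2.25,2.43,0,0.3],
    [0,-2.25,2.43,0,0.3],
  ],
)

```text
time: 1.15
eef_pos: [0.3985, 0.3194, 0.2311]
tcp_rot: [0.14, 0.693, -0.14, 0.693]
contact_force: [-0.2, 0.7, 0.2]
opening: 0.304
```

Emit:
drive_tool(
  steps=[
    [0,-2.25,2.43,0,0.3],
    [0,-2.25,2.43,0,0.3],
    [0,-2.25,2.43,0,0.3],
    [0,-2.25,2.43,0,0.3],
    [0,-2.25,2.43,0,0.3],
    [0,-2.25,2.43,0,0.3],
    [0,-2.25,2.43,0,0.3],
    [0,-2.25,2.43,0,0.3],
    [0,-2.25,2.43,0,0.3],
    [0,-2.25,2.43,0,0.3],
  ],
)

```text
time: 2.15
eef_pos: [0.5353, 0.0179, 0.231]
tcp_rot: [0.14, 0.693, -0.14, 0.693]
contact_force: [-0.1, 0.7, 0.2]
opening: 0.305
```

Emit:
drive_tool(
  steps=[
    [0,0,0,-6.3,0.3],
    [0,0,0,-6.3,0.3],
    [0,0,0,-6.3,0.3],
    [0,0,0,-6.3,0.3],
    [0,0,0,-6.3,0.3],
    [0,0,0,-6.5,0.3],
    [0,0,0,0,0.3],
    [0,0,0,0,0.3],
  ],
)

```text
time: 2.95
eef_pos: [0.535, 0.0192, 0.2311]
tcp_rot: [-0.093, 0.701, 0.093, 0.701]
contact_force: [-0.0, -0.3, -0.3]
opening: 0.304
```

```bash
python3 - <<'E'
from h import *
c=snap('wrist','w1.png'); print(c['eye'],dk(c['eye'])); go(-.17,0,.06)
E
```

```text
[ 4.66240649e-01 -4.19630833e-04  3.75635939e-01] [[-0.24038494 -0.00065154]]
need tool cm [17.11351311 -0.01997808 -0.11022036] yaw tool y in dock deg 89.85235805727852 axes
 [[-0.    -0.26   0.966]
 [ 0.     0.966  0.26 ]
 [-1.     0.    -0.   ]] dock [[-168.84094602    0.17047645]] [0.53505236 0.01918055 0.23113479] [-0.42100398 -0.07189689 -1.10950214] 3.0
```

View pics/w1.png

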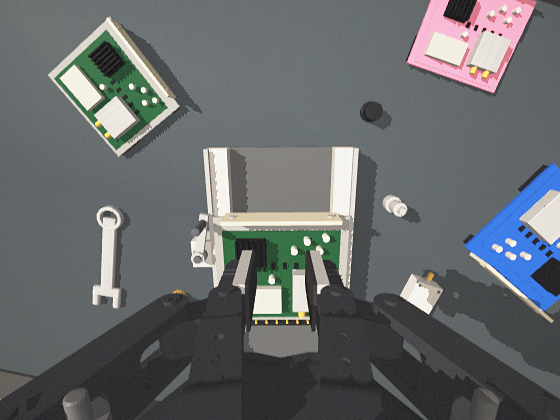

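The wrist view (upside down) shows the dock's near end at row 148 (columns 204-358), and the panel's top edge at row ~214 (columns 217-351). The latch pivot is at about (199,258) and the pin at about (203,222). The fingers are above the board.

```bash
python3 - <<'E'
from h import *
c=load('w1.png')
for n,p,z in [('near fence corners',[(204,149),(358,148)],.036),('rail side right',[(204,149),(206,215)],.036),('left',[(358,148),(355,212)],.036),('panel near top',[(218,213),(350,214)],.072),('panel base line/rail',[(222,226),(351,226)],.072),('pivot',[(199,258)],.046),('pin',[(203,218)],.078),('amr end',[(203,213)],.046)]:
    print(n,(dk(cast(c,p,z))*1000).round(1).tolist())
im=cv2.imread('pics/w1.png')
cv2.imwrite('pics/crop2.png',np.hstack([cv2.resize(im[140:280,180:260],(457,800)[::1],interpolation=cv2.INTER_CUBIC)[:600],]))
E
```

```text
near fence corners [[-212.2, -86.2], [-212.9, 85.9]]
rail side right [[-212.2, -86.2], [-134.9, -89.6]]
left [[-212.9, 85.9], [-138.3, 87.7]]
panel near top [[-148.3, -67.2], [-146.9, 73.2]]
panel base line/rail [[-133.7, -63.8], [-133.4, 75.1]]
pivot [[-83.7, -99.4]]
pin [[-144.7, -82.0]]
amr end [[-140.5, -90.3]]
```

View pics/crop2.png

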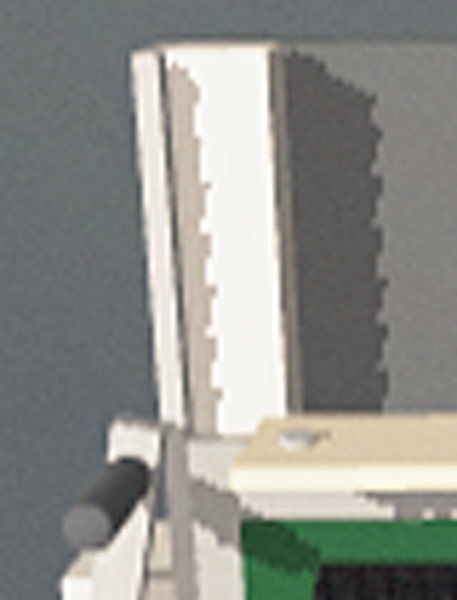

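Emit:
drive_tool(
  steps=[
    [0,0,-1.2,0,0.3],
    [4,0,0,0,0.3],
    [4,0,0,0,0.3],
    [4,0,0,0,0.3],
    [3.5,0,0,0,0.3],
    [2,0,0,0,0.3],
    [1.3,0,0,0,0.3],
    [0,0,0,0,0.3],
    [0,0,0,0,0.3],
  ],
)

```text
time: 3.9
eef_pos: [0.5242, 0.0158, 0.0443]
tcp_rot: [-0.094, 0.7, 0.093, 0.701]
contact_force: [0.4, 0.4, 0.1]
opening: 0.299
```

Emit:
drive_tool(
  steps=[
    [0,0,0.3,0,0.3],
    [0,0,0.3,0,0.3],
    [0,0,0.3,0,0.3],
    [0,0,0.3,0,0.3],
    [0,0,0.3,0,0.3],
    [0,0,0.3,0,0.3],
    [0,0,0.3,0,0.3],
    [0,0,0.3,0,0.3],
  ],
)

```text
time: 4.7
eef_pos: [0.5469, 0.0224, 0.0432]
tcp_rot: [-0.094, 0.701, 0.094, 0.701]
contact_force: [-0.6, 0.7, 0.3]
opening: 0.298
```

```bash
python3 - <<'E'
from h import *
go(-.15,0,.042)
c=load('w1.png'); print(dk(cast(c,[(195.2,232)],.078)),dk(cast(c,[(202.8,221.4)],.046)))
snap('side','s1.png'); im=cv2.imread('pics/s1.png')[150:260,220:360]
cv2.imwrite('pics/s1c.png',cv2.resize(im,(760,597),interpolation=cv2.INTER_CUBIC))
E
```

```text
need tool cm [ 0.12208424 -0.01427737  0.65342682] yaw tool y in dock deg 89.96662602483966 axes
 [[-0.    -0.262  0.965]
 [ 0.     0.965  0.262]
 [-1.     0.    -0.   ]] dock [[-1.56533903e+02  1.46470040e-01]] [0.54693287 0.02239259 0.04322236] [-0.62219114  0.6734787   0.27295569] 4.7
[[-0.1290968  -0.09144717]] [[-0.13025296 -0.09126623]]
```

View pics/s1c.png

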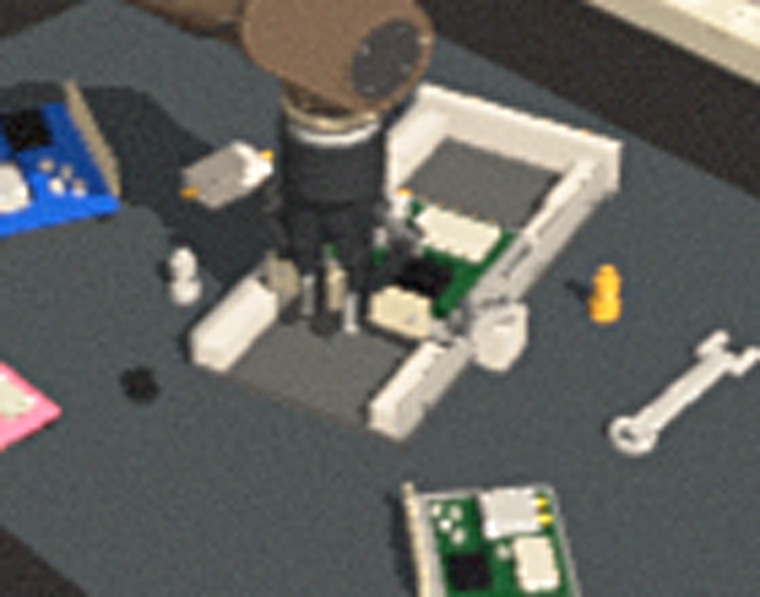

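The fingers are in front of the panel between the rails, with no contact yet. Pushing at about 30 mm/s.

Emit:
drive_tool(
  steps=[
    [0,0,0.3,0,0.3],
    [0,0,0.3,0,0.3],
    [0,0,0.3,0,0.3],
    [0,0,0.3,0,0.3],
    [0,0,0.3,0,0.3],
  ],
)

```text
time: 5.25
eef_pos: [0.5598, 0.0261, 0.0431]
tcp_rot: [-0.094, 0.703, 0.094, 0.699]
contact_force: [-5.8, -1.7, 5.1]
opening: 0.301
```

Emit:
drive_tool(
  steps=[
    [0,0,0.3,0,0.3],
    [0,0,0.3,0,0.3],
    [0,0,0.3,0,0.3],
    [0,0,0.3,0,0.3],
    [0,0,0.3,0,0.3],
  ],
)

```text
time: 5.75
eef_pos: [0.5743, 0.03, 0.0431]
tcp_rot: [-0.094, 0.703, 0.094, 0.699]
contact_force: [-4.8, -1.7, 3.8]
opening: 0.298
```

Emit:
drive_tool(
  steps=[
    [0,0,0.3,0,0.3],
    [0,0,0.3,0,0.3],
    [0,0,0.3,0,0.3],
    [0,0,0.3,0,0.3],
    [0,0,0.3,0,0.3],
  ],
)

```text
time: 6.25
eef_pos: [0.5887, 0.0339, 0.0431]
tcp_rot: [-0.094, 0.703, 0.094, 0.699]
contact_force: [-4.9, -1.2, 4.3]
opening: 0.3
```

```bash
python3 - <<'E'
from h import *
go(-.084,0,.042)
E
```

```text
need tool cm [ 0.09966926 -0.02798971  2.91791099] yaw tool y in dock deg 89.990218421135 axes
 [[-0.005 -0.263  0.965]
 [-0.     0.965  0.263]
 [-1.     0.001 -0.005]] dock [[-113.17394673    0.28394065]] [0.58873173 0.03392344 0.04313684] [-4.9468728  -1.19600854  4.27997861] 6.25
```

Emit:
drive_tool(
  steps=[
    [0,0,0.3,0,0.3],
    [0,0,0.3,0,0.3],
    [0,0,0.3,0,0.3],
    [0,0,0.3,0,0.3],
  ],
)

```text
time: 6.65
eef_pos: [0.6003, 0.037, 0.0431]
tcp_rot: [-0.094, 0.703, 0.094, 0.699]
contact_force: [-4.8, -0.4, 4.3]
opening: 0.302
```

Emit:
drive_tool(
  steps=[
    [0,0,0.25,0,0.3],
    [0,0,0.25,0,0.3],
    [0,0,0.25,0,0.3],
  ],
)

```text
time: 6.95
eef_pos: [0.6076, 0.039, 0.0431]
tcp_rot: [-0.094, 0.703, 0.094, 0.699]
contact_force: [-4.7, -1.1, 4.3]
opening: 0.298
```

Emit:
drive_tool(
  steps=[
    [0,0,0.2,0,0.3],
    [0,0,0.2,0,0.3],
  ],
)

```text
time: 7.15
eef_pos: [0.612, 0.0403, 0.0429]
tcp_rot: [-0.094, 0.702, 0.094, 0.7]
contact_force: [-5.1, -0.5, 3.3]
opening: 0.302
```

Emit:
drive_tool(
  steps=[
    [0,0,0.2,0,0.3],
    [0,0,0.2,0,0.3],
  ],
)

```text
time: 7.35
eef_pos: [0.6141, 0.0409, 0.0429]
tcp_rot: [-0.094, 0.704, 0.094, 0.698]
contact_force: [-13.5, -4.4, 9.3]
opening: 0.297
```

```bash
python3 - <<'E'
from h import *
go(-.084,0,.042)
E
```

```text
need tool cm [ 0.08511361 -0.03006634  0.28716993] yaw tool y in dock deg 90.03386172912688 axes
 [[-0.009 -0.263  0.965]
 [-0.001  0.965  0.263]
 [-1.     0.001 -0.009]] dock [[-86.86437342   0.29806861]] [0.61411228 0.04085318 0.04287636] [-13.47534875  -4.4139232    9.34401648] 7.35
```

The push force jumped to 14 N near the expected stop. Backing off and looking.

Emit:
drive_tool(
  steps=[
    [0,0,-0.3,0,0.3],
    [0,0,-1,0,0.3],
    [0,0,-1.5,0,0.3],
    [0,0,-2,0,0.3],
    [-3,0,-2,0,0.3],
    [-4,0,-1,0,0.3],
    [-4,0,0,0,0],
    [0,0,0,0,0],
    [0,0,0,0,0],
  ],
)

```text
time: 8.25
eef_pos: [0.5425, 0.0207, 0.1551]
tcp_rot: [-0.094, 0.699, 0.093, 0.703]
contact_force: [-0.8, 0.1, -0.6]
opening: -0.004
```

```bash
python3 - <<'E'
from h import *
go(-.17,-.1,.16)
snap('wrist','w2.png');snap('side','s2.png')
a=cv2.imread('pics/w2.png'); b=cv2.resize(cv2.imread('pics/s2.png')[160:235,265:345],None,fx=5.6,fy=5.6,interpolation=cv2.INTER_CUBIC)
b=b[:420,:240*2][:, :448]
o=np.hstack([a[60:,150:420],b[:360,:]]);print(o.shape); cv2.imwrite('pics/c3.png',o)
E
```

```text
need tool cm [-0.47980331 -9.97101259 -0.86494564] yaw tool y in dock deg 89.95709206484555 axes
 [[ 0.005 -0.262  0.965]
 [-0.     0.965  0.262]
 [-1.    -0.002  0.005]] dock [[-161.25360484   -0.30488337]] [0.54249781 0.02071642 0.15506769] [-0.80213631  0.06429944 -0.63853258] 8.25
(360, 718, 3)
```

View pics/c3.png

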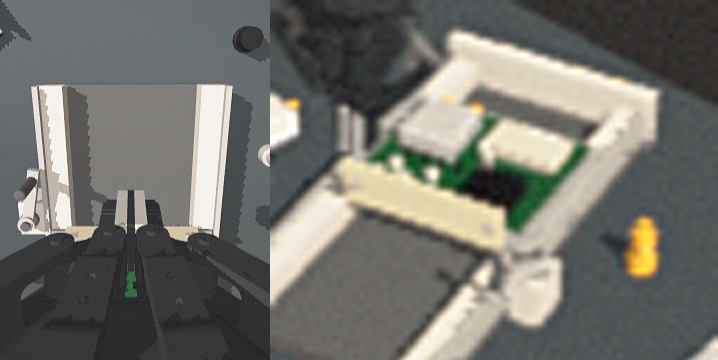

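The board appears to be in its home place, with the panel level with the latch pivot. Moving to beside the latch and checking the drop from there.

Emit:
drive_tool(
  steps=[
    [0,-3,0,0,0],
    [0,-3,0,0,0],
    [0,-3,0.5,0,0],
    [0,-3,0,0,0],
    [0,0,0,0,0],
    [0,0,0,0,0],
  ],
)

```text
time: 8.95
eef_pos: [0.5768, -0.0936, 0.1512]
tcp_rot: [-0.092, 0.702, 0.094, 0.7]
contact_force: [0.4, 0.1, 0.3]
opening: 0.001
```

```bash
python3 - <<'E'
from h import *
go(-.14,-.125,.053)
snap('wrist','w3.png');snap('side','s3.png');snap('top','t3.png')
a=cv2.imread('pics/w3.png')[120:420,220:560]; b=cv2.imread('pics/t3.png')[95:245,200:350]
o=np.hstack([cv2.resize(a,(453,400)),cv2.resize(b,(340,400),interpolation=cv2.INTER_CUBIC)]);cv2.imwrite('pics/c4.png',o)
E
```

```text
need tool cm [ 9.81188654 -0.55670585  1.84856607] yaw tool y in dock deg 89.88998902389656 axes
 [[-0.003 -0.261  0.965]
 [ 0.002  0.965  0.261]
 [-1.     0.002 -0.003]] dock [[-158.19837737 -119.63938625]] [ 0.57681555 -0.09361796  0.15118404] [0.42805984 0.14071376 0.28838864] 8.95
```

View pics/c4.png

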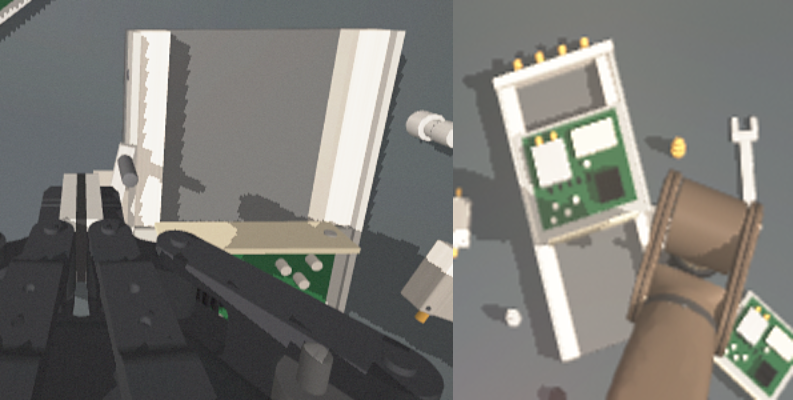

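```bash
python3 - <<'E'
from h import *
c=load('w3.png'); print(c['eye'],dk(c['eye']))
for n,x,y,z in [('panel top L near home',-75.5,65,66),('panel top L near up',-75.5,65,72),('panel bot L home',-75.5,65,32),('up',-75.5,65,38),('plate NL home',-71.5,80,36),('plate NL up',-71.5,80,42),('fence in',-71.5,81.5,36),('fence out',-71.5,86.5,36),('fence in near',-211.5,81.5,36),('fence out near',-211.5,86.5,36)]:
    print(n,proj(c,W(x/1000,y/1000,z/1000)).round(1))
a=cv2.imread('pics/w3.png')[250:360,420:560]
cv2.imwrite('pics/c5.png',cv2.resize(a,None,fx=5.4,fy=5.4,interpolation=cv2.INTER_CUBIC))
E
```

```text
[ 0.50848591 -0.11354896  0.2959247 ] [[-0.22936422 -0.12090731]]
panel top L near home [[489.9 304.1]]
panel top L near up [[494.6 308.1]]
panel bot L home [[466.8 284.2]]
up [[470.5 287.4]]
plate NL home [[483.8 289.9]]
plate NL up [[487.8 293.2]]
fence in [[485.3 289.9]]
fence out [[490.4 289.9]]
fence in near [[516.8 144.8]]
fence out near [[522.7 144.8]]
```

View pics/c5.png

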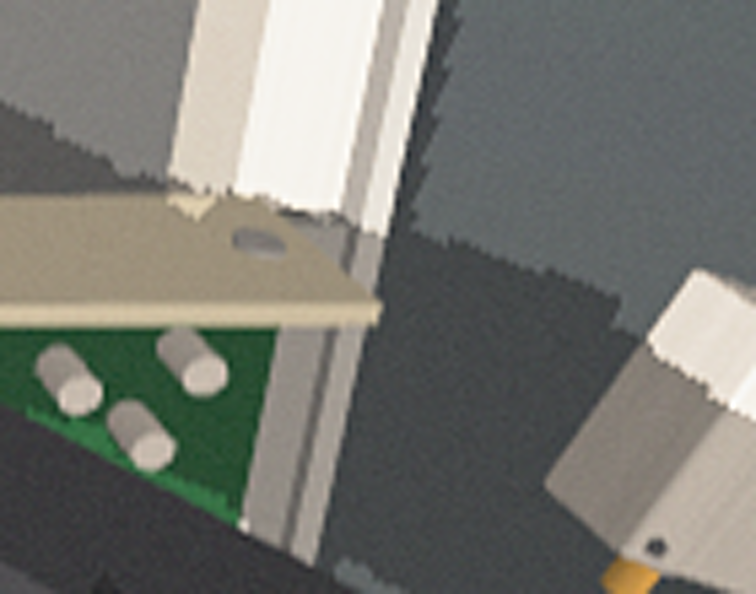

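The crop shows the plate flush with the left fence: its full 5 mm top is visible, with only a thin gap. The panel corner at (490,306) matches the predicted home position (490,304). Now locating the pin.

```bash
python3 - <<'E'
from h import *
c=load('w3.png')
print(dk(cast(c,[(317.5,253.5)],.078)),dk(cast(c,[(312,234)],.046)))
E
```

```text
[[-0.13007762 -0.09108784]] [[-0.1344609  -0.09226472]]
```

Emit:
drive_tool(
  steps=[
    [0,-0.6,2.9,0,0],
    [4,0,0,0,0],
    [3,0,0,0,0],
    [2,0,0,0,0],
    [0.7,0,0,0,0],
    [0,0,0,0,0],
    [0,0,0,0,0],
  ],
)

```text
time: 9.8
eef_pos: [0.6082, -0.0916, 0.0576]
tcp_rot: [-0.094, 0.7, 0.093, 0.702]
contact_force: [0.3, -0.0, 0.4]
opening: 0.002
```

Emit:
drive_tool(
  steps=[
    [0,0.5,0,0,0],
    [0,0.5,0,0,0],
    [0,0.4,0,0,0],
    [0,0.3,0,0,0],
    [0,0.3,0,0,0],
    [0,0.3,0,0,0],
  ],
)

```text
time: 10.4
eef_pos: [0.6018, -0.0697, 0.0568]
tcp_rot: [-0.094, 0.7, 0.093, 0.701]
contact_force: [1.0, -0.8, -0.3]
opening: 0.004
```

```bash
python3 - <<'E'
from h import *
go(-.124,-.0914,.054); print(tool()[0]['qpos'])
E
```

```text
need tool cm [0.27501396 1.17158211 0.38179195] yaw tool y in dock deg 89.96538098156189 axes
 [[ 0.002 -0.262  0.965]
 [-0.001  0.965  0.262]
 [-1.    -0.001  0.001]] dock [[-127.82856162 -103.11060468]] [ 0.60177228 -0.06968705  0.05675755] [ 1.04391713 -0.84417858 -0.29726787] 10.4
[-2.82533642e-01  3.34613748e-01  1.86339303e+00 -2.78660644e-04
  9.41928085e-01 -2.11856271e+00]
```

Emit:
drive_tool(
  steps=[
    [0,0.4,0.1,0,0],
    [0,0.4,0.15,0,0],
    [0,0.4,0.15,0,0],
    [0,0.4,0.25,0,0],
    [0,0.35,0.25,0,0],
    [0,0.35,0.3,0,0],
    [0,0.3,0.3,0,0],
    [0,0.2,0.3,0,0],
    [0,0.2,0.3,0,0],
    [0,0,0,0,0],
  ],
)

```text
time: 11.4
eef_pos: [0.6158, -0.037, 0.0568]
tcp_rot: [-0.095, 0.699, 0.092, 0.703]
contact_force: [6.8, -7.3, -2.3]
opening: 0.001
```

```bash
python3 - <<'E'
from h import *
go(-.13,-.08,.056)
snap('wrist','w4.png')
cv2.imwrite('pics/c6.png',cv2.resize(cv2.imread('pics/w4.png')[100:330,200:480],None,fx=2.6,fy=2.6))
E
```

```text
need tool cm [ 0.07071106 -0.47653478 -2.43152059] yaw tool y in dock deg 89.99739844326612 axes
 [[ 0.005 -0.263  0.965]
 [-0.004  0.965  0.263]
 [-1.    -0.005  0.004]] dock [[-105.68758981  -75.23142816]] [ 0.61580583 -0.03696809  0.05677796] [ 6.8271783  -7.31353259 -2.29877726] 11.4
```

View pics/c6.png

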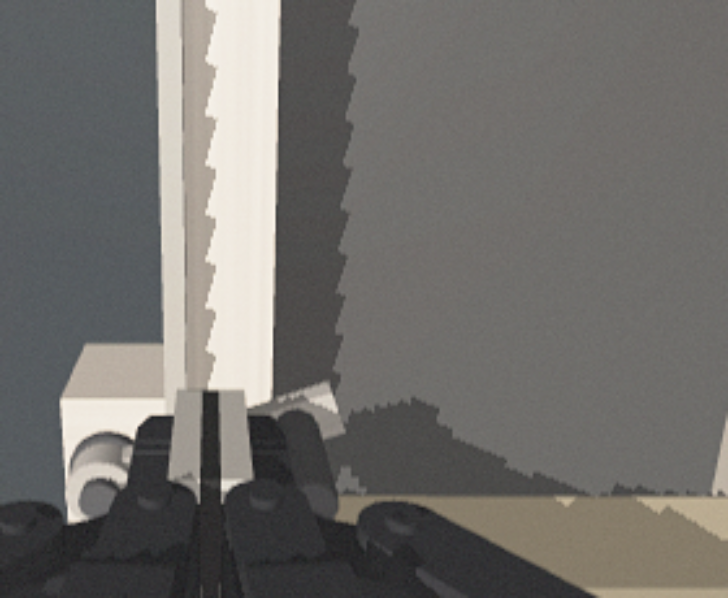

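The latch is at about 60°, with the pin just left of the fingers at crop (310,450). I'll step round behind the pin and finish with a push along +x.

Emit:
drive_tool(
  steps=[
    [0,-0.6,0,0,0],
    [0,-0.2,-1,0,0],
    [0,0,-1.2,0,0],
    [0,0,-1,0,0],
    [0,1,0,0,0],
    [0,1,0,0,0],
    [0,0.7,0,0,0],
    [0,0,0,0,0],
  ],
)

```text
time: 12.25
eef_pos: [0.5776, -0.0237, 0.0564]
tcp_rot: [-0.094, 0.701, 0.094, 0.701]
contact_force: [0.3, -0.5, -0.8]
opening: 0.001
```

Emit:
drive_tool(
  steps=[
    [0,0,0.4,0,0],
    [0,0,0.4,0,0],
    [0,0,0.4,0,0],
    [0,0,0.3,0,0],
    [0,0,0.3,0,0],
    [0,0,0.3,0,0],
    [0,0,0.3,0,0],
    [0,0,0.3,0,0],
  ],
)

```text
time: 13.05
eef_pos: [0.6034, -0.0178, 0.0559]
tcp_rot: [-0.093, 0.702, 0.094, 0.7]
contact_force: [-1.5, 0.7, 0.8]
opening: -0.001
```

```bash
python3 - <<'E'
from h import *
go(-.1,-.055,.056)
E
```

```text
need tool cm [-0.01030589 -0.14910021  1.26669686] yaw tool y in dock deg 89.96716576169982 axes
 [[-0.002 -0.262  0.965]
 [ 0.001  0.965  0.262]
 [-1.     0.001 -0.002]] dock [[-112.6662716   -53.50165934]] [ 0.6033604  -0.01783707  0.05592037] [-1.46233653  0.68030469  0.82260162] 13.05
```

Emit:
drive_tool(
  steps=[
    [0,0,0.3,0,0],
    [0,0,0.3,0,0],
    [0,0,0.25,0,0],
    [0,0,0.2,0,0],
  ],
)

```text
time: 13.45
eef_pos: [0.6143, -0.0154, 0.0563]
tcp_rot: [-0.094, 0.701, 0.094, 0.701]
contact_force: [-1.0, 0.1, -1.4]
opening: -0.004
```

Emit:
drive_tool(
  steps=[
    [0,0,0.15,0,0],
    [0,0,0.15,0,0],
  ],
)

```text
time: 13.65
eef_pos: [0.615, -0.015, 0.0562]
tcp_rot: [-0.094, 0.703, 0.094, 0.699]
contact_force: [-9.0, -3.7, 5.0]
opening: -0.001
```

```bash
python3 - <<'E'
from h import *
go(-.1,-.055,.056)
E
```

```text
need tool cm [ 0.0179803  -0.11502414  0.07039756] yaw tool y in dock deg 90.01957856776016 axes
 [[-0.006 -0.263  0.965]
 [-0.001  0.965  0.263]
 [-1.     0.001 -0.006]] dock [[-100.70321087  -53.85014207]] [ 0.61499432 -0.01502852  0.05618517] [-9.00539163 -3.68338116  5.03975913] 13.65
```

The force rose to 9 N just where the latch stop was expected. Retreating.

Emit:
drive_tool(
  steps=[
    [0,0,-0.4,0,0],
    [0,0,-1.5,0,0],
    [0,0,-2.5,0,0],
    [-3,0,-2,0,0],
    [-4,0,0,0,0],
    [-4,0,0,0,0],
    [-4,0,-2,0,0],
    [-3,0,-3,0,0],
    [0,0,0,0,0],
    [0,0,0,0,0],
  ],
)

```text
time: 14.65
eef_pos: [0.5076, -0.0448, 0.2377]
tcp_rot: [-0.094, 0.699, 0.093, 0.703]
contact_force: [0.3, 0.4, 1.0]
opening: -0.003
```

```bash
python3 - <<'E'
from h import *
go(-.1,-.055,.056)
snap('wrist','w5.png');snap('side','s5.png');snap('top','t5.png')
a=cv2.resize(cv2.imread('pics/w5.png')[150:420,130:450],(480,405))
b=cv2.resize(cv2.imread('pics/s5.png')[160:235,265:345],(320,300),interpolation=cv2.INTER_CUBIC)
t=cv2.imread('pics/t5.png')[95:245,200:350]; t=cv2.resize(t,(300,300),interpolation=cv2.INTER_CUBIC)
o=np.zeros((600,800,3),np.uint8); o[:405,:480]=a;o[:300,480:]=b;o[300:,500:]=t
cv2.imwrite('pics/c7.png',o)
E
```

```text
need tool cm [ 1.82171107e+01 -1.16103135e-02  1.11417670e+01] yaw tool y in dock deg 89.92313104563536 axes
 [[ 0.005 -0.262  0.965]
 [-0.001  0.965  0.262]
 [-1.    -0.002  0.004]] dock [[-212.18585238  -54.34464925]] [ 0.50756251 -0.04481155  0.2376979 ] [0.25979509 0.38177343 1.0050351 ] 14.65
```

View pics/c7.png

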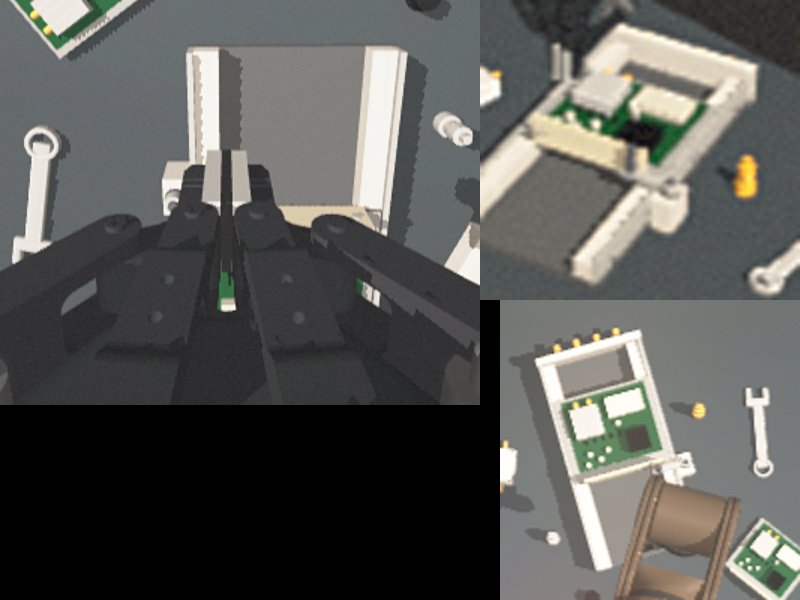

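The latch lies across behind the panel in the side and top views. As a last check that the far end is level, I'll look from the right with the gripper turned out of the way.

Emit:
drive_tool(
  steps=[
    [0,-2.7,0,0,0],
    [0,-2.7,2,0,0],
    [0,-2.7,3,0,0],
    [0,-2.7,3,0,0],
    [0,-2.7,3,0,0],
    [0,0,3,0,0],
    [0,0,3,0,0],
    [0,0,3,0,0],
    [0,0,1,0,0],
  ],
)

```text
time: 15.7
eef_pos: [0.7465, -0.1185, 0.2325]
tcp_rot: [-0.093, 0.702, 0.095, 0.7]
contact_force: [0.0, -0.8, 0.3]
opening: -0.003
```

Emit:
drive_tool(
  steps=[
    [0,0,0,8.5,0],
    [0,0,0,8.5,0],
    [0,0,0,8.5,0],
    [0,0,0,8.5,0],
    [0,0,0,8.5,0],
    [0,0,0,8.5,0],
    [0,0,0,8.5,0],
    [0,0,0,8.5,0],
    [0,0,0,8.5,0],
    [0,0,0,8.5,0],
  ],
)

```text
time: 16.7
eef_pos: [0.7442, -0.1196, 0.2343]
tcp_rot: [0.406, 0.58, -0.407, 0.578]
contact_force: [0.8, -0.6, -0.1]
opening: 0.0
```

Emit:
drive_tool(
  steps=[
    [0,0,0,5,0],
    [0,0,0,0,0],
    [0,0,0,0,0],
  ],
)

```text
time: 17.0
eef_pos: [0.7445, -0.1196, 0.235]
tcp_rot: [0.429, 0.563, -0.429, 0.562]
contact_force: [0.1, 0.0, -0.2]
opening: 0.005
```

```bash
python3 - <<'E'
from h import *
go(0,-.19,.237)
c=snap('wrist','w6.png'); print(dk(c['eye']),c['eye'])
for x,y,z in [(68.5,80,36),(68.5,80,42),(68.5,-80,36),(68.5,-80,42),(-71.5,80,36),(-71.5,80,42),(-84.5,-55,78),(-84.5,-45,46)]: print(x,y,z,proj(c,W(x/1e3,y/1e3,z/1e3)).round(1))
a=cv2.imread('pics/w6.png'); cv2.imwrite('pics/w6b.png',cv2.resize(a,(800,600),interpolation=cv2.INTER_CUBIC))
E
```

```text
need tool cm [-0.19878642  0.32436626  0.12223259] yaw tool y in dock deg 0.08082268316318228 axes
 [[-0.002  0.964  0.264]
 [ 0.     0.264 -0.964]
 [-1.    -0.002 -0.001]] dock [[  -3.24891573 -188.78040087]] [ 0.74449085 -0.11959507  0.23501905] [ 0.10566548  0.02409623 -0.18744027] 17.0
[[-0.00220561 -0.11751292]] [ 0.72676308 -0.0505598   0.37961052]
68.5 80 36 [[ 358.8 -102. ]]
68.5 80 42 [[ 360.5 -106.9]]
68.5 -80 36 [[347.3  86.2]]
68.5 -80 42 [[348.6  85.5]]
-71.5 80 36 [[ 206.  -102.3]]
-71.5 80 42 [[ 204.4 -107.1]]
-84.5 -55 78 [[190.8  50.8]]
-84.5 -45 46 [[199.2  47.1]]
```

View pics/w6b.png

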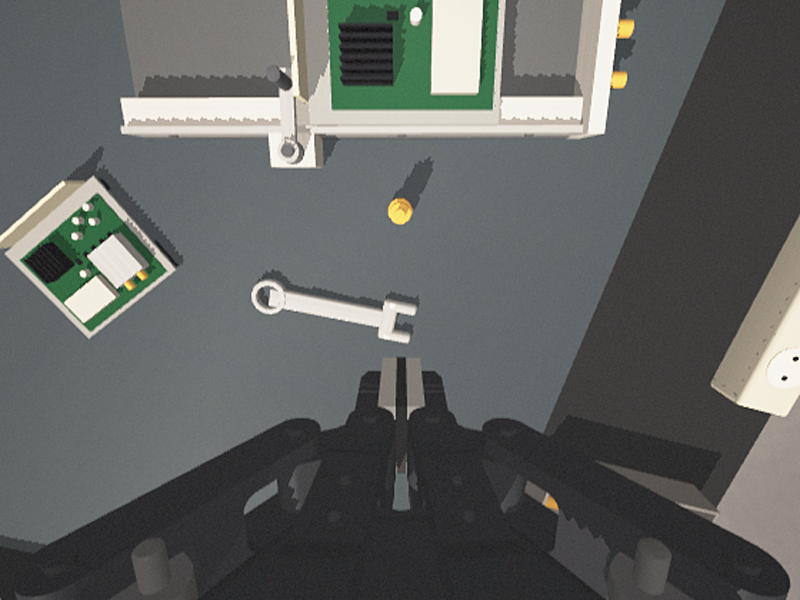

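The view shows the latch square across, from its pivot at (290,150) to the pin at (280,75). The plate's right edge lies evenly along the fence at both ends, and the adapter and wrench are where they were. Handing in.

```bash
python3 -c "
from h import *
print(sign_off())"
```

```text
the job is handed in; nothing more can be done
None
```

I pushed the green carrier board home, swung the latch across behind its front panel, pulled the hand clear and handed the job in at about 17 s of the 54 s allowed. No verdict was reported.

- **Push:** The board slid at about 6–7 N total, of which about 5 N was along the rails. The force rose to about 17 N total (14 N along the rails) at the expected stop, and I stopped pushing there.
- **Board seated:** Close views show the plate flush with the left fence near its front end and even along the right fence at both ends. The panel's top corner was at pixel (490,306), against (490,304) predicted for home and (495,308) if it had not dropped.
- **Latch:** It reached its stop with about 11 N total on the pin, and the last view shows the arm straight across behind the panel. The gripper is clear and reads no contact force.
- **Other objects:** The adapters, the wrench and the small green board look undisturbed in the later views. I did not re-check every other object.
- **Disagreements:** The far plate edge appeared about 3–4 pixels beyond the prediction (351 against 347). I put that down to the 2 mm notch play and calibration error. I judged level at the far end only from that right-hand view, not by a separate height measurement.

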